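Load the board tester and latch its guard

ROBOT

A 6-joint arm with a two-finger parallel gripper is mounted at the origin on the work surface. World frame = base frame: x ahead of the robot, y to its left, z up, the work surface at z = 0. Lengths are in m, angles in rad, forces in N, time in s.
With the tool pointing down it reaches from about 0.325 to 0.9 m from the base axis. Payload 6.1 kg.
Tool frame: the origin (TCP) lies midway between the tips of the shut fingers; the grasp point (between the pads) lies 19 mm behind it; z points along the fingers, y is the line along which they close (so a half turn about z gives the same grasp; the last joint's range is limited). The gripper opens to 87 mm and grips with 3 to 60 N. Pads are 19 mm wide; open, the fingers measure 117 mm over their backs; the gripper's body (75 mm by 190 mm) begins 51 mm behind the grasp point.
Start: joints at [-1.375, 0.22, 1.526, -0, 1.395, -0.126], TCP at [0.198, -0.593, 0.223] pointing down, gripper open.
Joint ranges: [-2.98, 2.98], [-0.91, 2.08], [0.09, 2.57], [-1.24, 4.39], [0.2, 2.65], [-2.68, 2.68]. Speed limits (rad/s): [2.57, 2.57, 3.01, 3.14, 3.14, 3.14].

INTERFACE

Orientations are given as a unit quaternion [x, y, z, w].
In Python, from station import ctrl gives the robot as it stands.
- The arm moves only by the shell command python3 -m inch [FORCE], which reads ROWS from standard input. ROWS is a JSON list of rows, 1 to 5 of them, each of 5 numbers: dx, dy, dz in units of 50 mm, then a turn about the tool's z in units of 0.2 rad, then the finger opening in m; each row is the pose to reach, as a shift and turn from the pose commanded when the command began, along the tool's axes at that moment; what a row does not reach only later rows make up. A row lasts 1/12 s, in which the tool goes at most 0.0417 m and 0.125 rad, less where a joint would pass 70% of its speed; a pose out of reach is approached as far as the arm can. The fingers move at their own pace and stop on an object; FORCE is the grip in N (left out, the last holds). Time passes only in rows, so rows that do not move let the fingers close. It prints the time, the measured TCP pose, the force, the opening and the grip force at its end. Input that does not fit is refused with a message, and nothing moves.
- ctrl.state(): the state, without advancing time (a new reading comes with each control period).
- ctrl.snapshot(name): name is "scene" or "top" or "wrist"; returns the picture (480x640x3 uint8, blue, green, red); there is no depth.
- ctrl.camera_info(name): a dict with "fov_y" (degrees; the focal length in pixels is half the picture's height over the tangent of half this angle, whatever the lens; pixels are square), "cx", "cy" (the principal point, pixels), "cam_to_world" (4x4, takes a point from camera to world coordinates); the wrist camera has in their place "hand_eye" (4x4, takes a point from camera to tool coordinates, whose origin is the TCP and whose axes are the flange's). Camera axes: x right, y down, z forward; pixel columns grow to the right and rows downward; lengths in m; the calibration is good to about 2 mm. A picture is of the moment at which its call begins: read the wrist's pose just before it. camera_info takes no time and is no camera call.
- ctrl.job_done(): hands the job in; it is judged then, once.
The state is a dict: "t": time; "joints": joint angles; "qd": joint speeds; "joint_efforts": joint torques, N m; "tcp_pos": TCP position; "ee_rot": TCP orientation; "wrist_force": force on the tool from outside, world axes, zero at the start; "moment": the same for the moment, N m; "width": finger opening in m; "grasp_force": force on a finger pad.
Only numpy, scipy, OpenCV 4.12 (cv2) and the standard library are available. Lean on these libraries where they do the work, as an engineer would, in place of code of your own. Each camera call takes 0.05 s, during which the arm holds its last target. There are 200 camera calls.

TASK

Put the circuit board with the heat sink flat into the nest of the board tester and let go of it. Then push the sliding guard shut over it until its latch catches with a click, so that it stays shut on its own; push firmly but do not ram or force it, and leave the other things on the bench where they are.

Things in the scene. Friction and masses are not known exactly. Their poses are not given: they have to be found in the camera images.
- fixture: grey board tester fixed to the bench: base 190 mm (x) by 460 mm (y), flat deck 50 mm above the bench. Origin: centre of its underside, on the bench. Its +y is the direction in which the guard closes. The nest is in its middle, the open guard at its -y end, the catch (dark steel block 34 mm wide, 58 mm above the deck, in an adjusting slot) at its +y end.
- nest (a point): centre of the nest floor, on the deck at the fixture's own (0, 25, 50) mm; axes as the fixture's. The nest is a pocket 61 mm (x) by 81 mm (y) formed by four black lips 7 mm high on the deck. It takes the board with 2.5 mm to spare on each side.
- board: the board to be tested: dark green circuit board 56 (x) x 76 (y) x 4 mm, 60 to 120 g, with a finned aluminium heat sink in its middle, 26 mm (x) by 34 mm (y), rising from the board to 28 mm above its underside: grip the heat sink across its 26 mm. Origin at the centre of the underside, z up. It may go into the nest either way round.
- guard: clear sliding hood, 150 mm wide (x), 145 mm long (y), top 31 mm above its origin; solid aluminium rear wall, open front (+y). Origin: centre of the rear wall's outer (-y) face, 77 mm above the bench: the face to push, 150 mm wide, 19 mm below to 27 mm above it. Axes as the fixture's; slides along the fixture's +y only, from y = -220 mm (open). A spring (3 to 5 N) reopens it if let go unlatched.
- tongue_tip (a point): tip of the guard's steel tongue (26 mm wide, 40 mm ahead of the hood), 185 mm ahead of the guard's origin. It rides over a spring ball: push rises to 9 to 16 N, drops at the click. Where is not known beforehand: 145 to 195 mm of travel. 3 mm on, it meets a sprung buffer (8 N per mm, 6 mm of give, then solid). More than 30 N of push overloads it.
- bare_board: a bystander: flat circuit board of the same outline, 56 x 76 x 4 mm, with no heat sink; origin at the centre of its underside
- mouse: a bystander: black mouse 105 x 60 x 30 mm; origin under its centre
- screwdriver: a bystander: a screwdriver lying on the bench along the far side of the fixture
- bottle: a bystander: white spray-fluid bottle, 48 mm across, 150 mm tall; origin under its centre
- tape_roll: a bystander: roll of tape lying flat, 72 mm across, 20 mm tall; origin under its centre
There are look-alikes about, which are no part of the job. Leave any pink or red look-alike of the board alone.

How it is judged:
On the way, in this order (a step that is already met when the one before it is completed fails the run):
1. the board lies flat in the nest, let go, with the guard still open (x of board in the frame of nest between -0.005 and 0.005 m and y of board in the frame of nest between -0.005 and 0.005 m and z of board in the frame of nest between -0.003 and 0.003 m and angle between board's own z axis and vertical below 0.06 rad and angle between the y axis of board and the y axis of nest, either way round below 0.12 rad and linear speed of board below 0.02 m/s and contact force between the fingers and board below 0.1 N and y of guard in the frame of fixture below -0.205 m), for 0.2 s.
2. the guard has been pushed shut (y of guard in the frame of fixture above -0.077 m), for 0.2 s.
At the end, for the whole second after the job is handed in: board released, at rest in the nest (5 mm in x and y, 3 mm in height, tilt 0.06 rad, turn 0.12 rad, either way round); guard let go, at rest, shut on its latch (its origin beyond y = -77 mm in the fixture's frame) (x of board in the frame of nest between -0.005 and 0.005 m and y of board in the frame of nest between -0.005 and 0.005 m and z of board in the frame of nest between -0.003 and 0.003 m and angle between board's own z axis and vertical below 0.06 rad and angle between the y axis of board and the y axis of nest, either way round below 0.12 rad and linear speed of board below 0.02 m/s and contact force between the fingers and board below 0.1 N and y of guard in the frame of fixture above -0.077 m and linear speed of guard below 0.01 m/s and contact force between the fingers and guard below 0.1 N); the robot touches nothing.
It fails at once if the guard was rammed or forced: pushed with more than 30 N (contact force between any of the fingers, the arm and guard above 30 N).
It fails at once if another thing on the bench was moved by more than 30 mm (distance of any of bare_board, mouse, screwdriver, bottle, tape_roll from where it was at the start of the episode above 0.03 m).
It also fails if it takes over 67 s, if anything falls off the work surface, if the arm or the gripper's body presses on something with over 40 N, if the wrist force passes 120 N, or if a joint passes its speed limit or range.

## Working session

There is one attempt and no reset: what is moved stays moved. The work goes in short steps, Python scripts to look and compute and a shell command to move; the robot and the scene stay as the last step left them, time stands still between calls to the robot, and variables do not carry over. Pictures are saved under pics/ and viewed, at most 10 in all, crops included, and the job is handed in when it is done.

```bash
mkdir -p pics; ls
python3 - <<'E'
from station import ctrl
import cv2,numpy as np
np.set_printoptions(precision=4,suppress=True)
for n in("top","scene"):
    cv2.imwrite(f"pics/{n}0.png",ctrl.snapshot(n)); print(n,ctrl.camera_info(n))
print(ctrl.camera_info("wrist")); print(ctrl.state())
E
```

```text
pics
top {'fov_y': 48.348475728129145, 'cx': 314.84719470066904, 'cy': 240.88398027955068, 'cam_to_world': array([[-0.0189, -0.9939,  0.109 ,  0.3695],
       [-0.9997,  0.0172, -0.0165,  0.1287],
       [ 0.0145, -0.1093, -0.9939,  1.468 ],
       [ 0.    ,  0.    ,  0.    ,  1.    ]])}
scene {'fov_y': 54.358030085195466, 'cx': 317.88657748840865, 'cy': 230.05737917496097, 'cam_to_world': array([[ 0.8075,  0.4009, -0.4327,  0.9159],
       [ 0.5897, -0.5325,  0.6071, -0.4643],
       [ 0.013 , -0.7454, -0.6664,  0.739 ],
       [ 0.    ,  0.    ,  0.    ,  1.    ]])}
{'fov_y': 60.34733406289775, 'cx': 326.3397326217433, 'cy': 243.29202621846426, 'hand_eye': array([[-0.0015, -0.9567, -0.291 ,  0.0797],
       [ 1.    , -0.0012, -0.001 ,  0.0008],
       [ 0.0006, -0.291 ,  0.9567, -0.1626],
       [ 0.    ,  0.    ,  0.    ,  1.    ]])}
{'t': 0.1, 'joints': array([-1.3751,  0.2212,  1.5275,  0.    ,  1.3947, -0.1261]), 'qd': array([ 0.0007,  0.001 , -0.0029, -0.0003,  0.0005, -0.0006]), 'joint_efforts': array([  0.0012, -49.5943, -38.8518,   0.0702,   0.0515,  -0.    ]), 'tcp_pos': array([ 0.1976, -0.5924,  0.2216]), 'ee_rot': array([ 0.9871,  0.1602, -0.    , -0.0009]), 'wrist_force': array([ 0.8673,  0.9845, -0.2352]), 'moment': array([-0.0503, -0.0025,  0.0402]), 'grasp_force': 0.0, 'width': 0.08683865854473251}
```

View pics/top0.png

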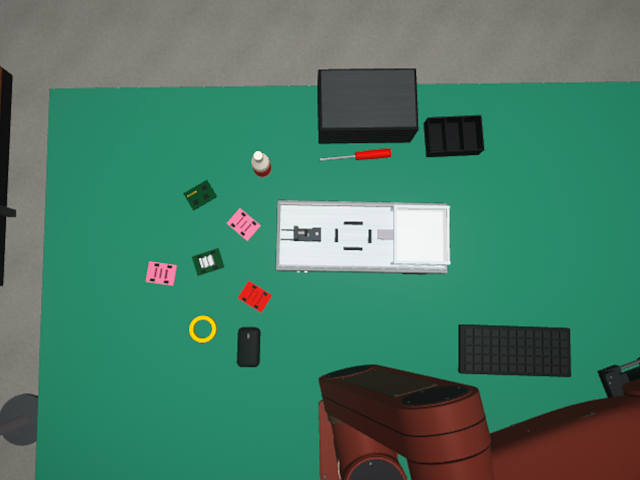

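View pics/scene0.png

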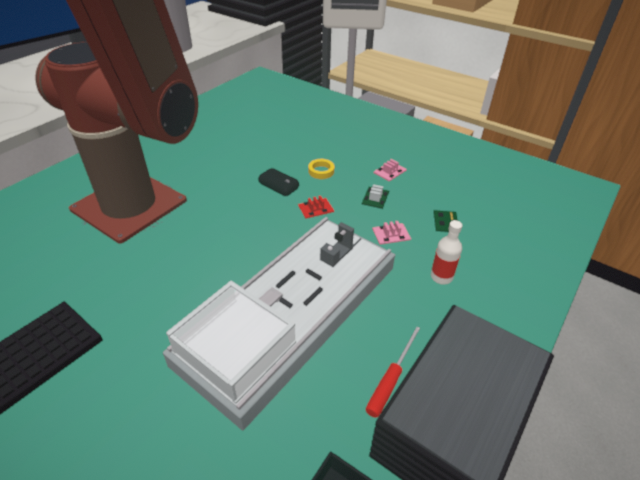

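Top view: the candidates are the dark green board with a light heat sink at (208,262), a bare green board at (200,195), pink ones at (243,224) and (161,273), and a red one at (255,296). Only (208,262) is dark green with a metal heat sink. The guard is open at the right (420,235), the nest is at about (353,236), and the catch is at about (305,234). I'll confirm in enlarged crops.

```bash
python3 - <<'E'
import cv2,numpy as np
im=cv2.imread("pics/top0.png")
a=cv2.resize(im[240:285,180:240],None,fx=10,fy=10,interpolation=cv2.INTER_CUBIC)
cv2.imwrite("pics/c1.png",a)
b=cv2.resize(im[190:285,265:460],None,fx=4,fy=4,interpolation=cv2.INTER_CUBIC)
cv2.imwrite("pics/c2.png",b)
E
cat > h.py <<'E'
from station import ctrl
import numpy as np,cv2
from scipy.spatial.transform import Rotation as R
np.set_printoptions(precision=4,suppress=True)
def cam(n,st=None):
    i=ctrl.camera_info(n); f=240/np.tan(np.radians(i['fov_y']/2))
    if n=='wrist':
        T=np.eye(4);T[:3,:3]=R.from_quat(st['ee_rot']).as_matrix();T[:3,3]=st['tcp_pos'];T=T@i['hand_eye']
    else: T=i['cam_to_world']
    return f,i['cx'],i['cy'],T
def p2w(c,u,v,z):
    f,cx,cy,T=c; d=T[:3,:3]@[(u-cx)/f,(v-cy)/f,1]
    return T[:3,3]+d*(z-T[2,3])/d[2]
def totool(st,d): return R.from_quat(st['ee_rot']).inv().apply(d)
E
```

```text
(no output)
```

View pics/c1.png

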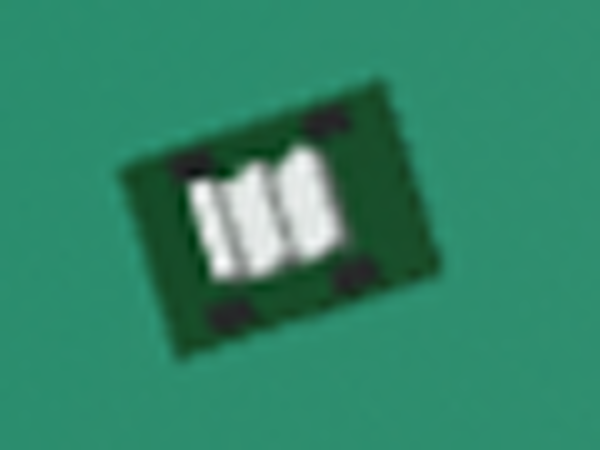

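View pics/c2.png

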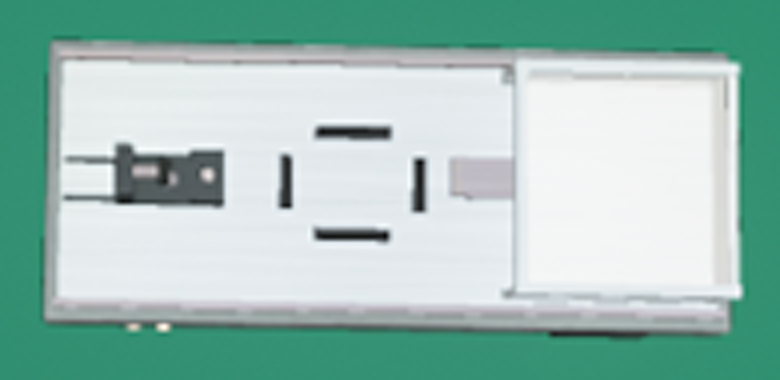

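Confirmed: crop 1 shows the dark green board with a light finned heat sink, corners at crop (120,170), (382,80), (441,270), (178,360). Crop 2 shows the nest lips with inner edges at u=291/413 and v=138/229.

Run:
```python
from h import *
c=cam('top'); st=ctrl.state()
q=np.array([[120,170],[382,80],[441,270],[178,360]])/10-.45+[180,240]
P=np.array([p2w(c,u,v,.004) for u,v in q]); print(P)
print("sides",np.linalg.norm(P-np.roll(P,-1,0),axis=1)); C=P.mean(0)
e=P[1]+P[2]-P[0]-P[3]; print("C",C,"long dir deg",np.degrees(np.arctan2(e[1],e[0])))
g=lambda u,v,z:p2w(c,u/4-.37+265,v/4-.37+190,z)
L=[g(291,182,.057),g(413,185,.057),g(353,138,.057),g(352,229,.057)];print("lips",np.array(L));
F=np.array([g(55,60,.05),g(62,298,.05),g(515,63,.05)]);print(F)
print("hood rear", g(740,180,.108))
r=R.from_quat(st['ee_rot']).as_matrix();print("tool y",r[:,1],"x",r[:,0])
N=np.mean(L,0);print("N",N)
t=np.array([C[0],C[1],.13]);print("to above board tool", totool(st,t-st['tcp_pos']))
```

```text
[[0.4928 0.4426 0.004 ]
 [0.5163 0.3712 0.004 ]
 [0.4638 0.355  0.004 ]
 [0.4405 0.4266 0.004 ]]
sides [0.0753 0.0549 0.0752 0.0547]
C [0.4784 0.3988 0.004 ] long dir deg -71.8909947674564
lips [[ 0.5386  0.045   0.057 ]
 [ 0.5352 -0.0361  0.057 ]
 [ 0.5675  0.003   0.057 ]
 [ 0.5065  0.0053  0.057 ]]
[[ 0.6247  0.2012  0.05  ]
 [ 0.4646  0.1984  0.05  ]
 [ 0.6176 -0.1082  0.05  ]]
hood rear [ 0.5289 -0.2408  0.108 ]
tool y [ 0.3163 -0.9487 -0.0017] x [0.9487 0.3163 0.0002]
N [0.537  0.0043 0.057 ]
to above board tool [ 0.5798 -0.8514  0.0932]
```

Careful with the scale: shifts go in units of 50 mm and turns go in units of 0.2 rad. That gives: -0.15 m is -3, 0.132 m is 2.64, -0.6 rad is -3.

```bash
echo '[[0.52, -0.6, 0, -0.6, 0.087], [1.06, -1.2, 0, -1.2, 0.087], [1.58, -1.8, 0, -1.8, 0.087], [2.12, -2.4, 0, -2.4, 0.087], [2.64, -3, 0, -3, 0.087]]' | python3 -m inch
echo '[[0.78, -0.2, 0, -0.6, 0.087], [1.56, -0.4, 0, -1.2, 0.087], [2.34, -0.6, 0, -1.8, 0.087], [3.12, -0.8, 0, -2.4, 0.087], [3.88, -0.98, 0, -3, 0.087]]' | python3 -m inch
echo '[[0.76, 0.4, 0, -0.6, 0.087], [1.52, 0.8, 0, -1.2, 0.087], [2.28, 1.2, 0, -1.825, 0.087], [3, 1.5, 0, -1.825, 0.087], [3.76, 1.6, 0, -1.825, 0.087]]' | python3 -m inch
echo '[[0, 0, 0, 0, 0.087], [0, 0, 0, 0, 0.087], [0, 0, 0, 0, 0.087]]' | python3 -m inch
python3 - <<'E'
from h import *
st=ctrl.state(); im=ctrl.snapshot('wrist'); cv2.imwrite('pics/w1.png',im)
import json; json.dump({k:list(st[k]) for k in('tcp_pos','ee_rot')},open('w1.json','w'))
print(totool(st,np.array([.4784,.3988,.13])-st['tcp_pos']), st['joints'])
r=R.from_quat(st['ee_rot']).as_matrix();print(r)
E
```

```text
t: 0.52
tcp_pos: [0.2757, -0.4068, 0.2218]
ee_rot: [0.894, 0.447, 0.0, -0.001]
wrist_force: [0.5, -0.0, 0.1]
width: 0.0868
grasp_force: 0.0
t: 0.93
tcp_pos: [0.3537, -0.2226, 0.2223]
ee_rot: [0.722, 0.692, 0.0, -0.0]
wrist_force: [1.3, -0.9, -1.6]
width: 0.0872
grasp_force: 0.0
t: 1.35
tcp_pos: [0.444, -0.0389, 0.2225]
ee_rot: [0.587, 0.81, 0.0, 0.0]
wrist_force: [0.5, -0.3, 0.2]
width: 0.0869
grasp_force: 0.0
t: 1.6
tcp_pos: [0.4424, -0.0409, 0.2222]
ee_rot: [0.587, 0.81, -0.0, -0.0]
wrist_force: [0.1, -0.2, 0.1]
width: 0.0874
grasp_force: 0.0
[0.4066 0.1714 0.092 ] [-0.2695 -0.2267  1.9732 -0.0006  1.3958 -0.5867]
[[-0.3119  0.9501 -0.0008]
 [ 0.9501  0.3119 -0.0004]
 [-0.0002 -0.0009 -1.    ]]
```

View pics/w1.png

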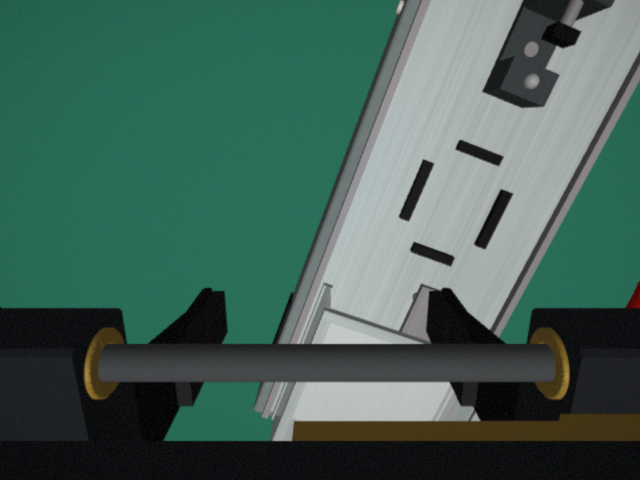

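The wrist view shows the nest lips at about (416,190), (480,153), (493,220) and (432,254). I'll take the blob centroids for the nest pose, and meanwhile go on to above the board.

```bash
python3 - <<'E'
from h import *
import json
st=json.load(open('w1.json')); im=cv2.imread('pics/w1.png')
c=cam('wrist',st)
m=(im.max(2)<60).astype(np.uint8); n,l,s,ce=cv2.connectedComponentsWithStats(m)
B=[]
for i in range(1,n):
    if 200<s[i,4]<3000 and 380<ce[i][0]<530 and 120<ce[i][1]<280: B.append(ce[i]);print(ce[i],s[i,4])
W=np.array([p2w(c,u,v,.0555) for u,v in B]);print(W)
D=np.linalg.norm(W[:,None]-W[None],axis=2);print(D)
print("N",W.mean(0))
# rail edge inner left line, z=.05
a=p2w(c,411,40,.05);b=p2w(c,345,232,.05)
print("rail heading",np.degrees(np.arctan2(*(a-b)[1::-1])))
E
echo '[[0.76, 0.32, 0, 0, 0.087], [1.52, 0.64, 0, 0, 0.087], [2.28, 0.96, 0, 0, 0.087], [3.04, 1.28, 0, 0, 0.087], [3.8, 1.6, 0, 0, 0.087]]' | python3 -m inch
echo '[[0.76, 0.32, 0.2, 0, 0.087], [1.52, 0.64, 0.4, 0, 0.087], [2.28, 0.96, 0.8, 0, 0.087], [3.04, 1.28, 1.1, 0, 0.087], [3.8, 1.6, 1.4, 0, 0.087]]' | python3 -m inch
echo '[[0.532, 0.2, 0.44, 0, 0.087], [0.532, 0.2, 0.44, 0, 0.087], [0.532, 0.2, 0.44, 0, 0.087], [0.532, 0.2, 0.44, 0, 0.087]]' | python3 -m inch
python3 - <<'E'
from h import *
st=ctrl.state(); im=ctrl.snapshot('wrist'); cv2.imwrite('pics/w2.png',im)
import json; json.dump({k:list(st[k]) for k in('tcp_pos','ee_rot')},open('w2.json','w'))
print(st['joints'])
E
```

```text
[478.8708 152.3474] 449
[415.7683 189.5692] 643
[492.89   218.4113] 727
[431.7808 253.5246] 406
[[ 0.5382  0.0469  0.0555]
 [ 0.5022  0.0044  0.0555]
 [ 0.5709  0.0019  0.0555]
 [ 0.535  -0.0416  0.0555]]
[[0.     0.0557 0.0556 0.0886]
 [0.0557 0.     0.0687 0.0565]
 [0.0556 0.0687 0.     0.0565]
 [0.0886 0.0565 0.0565 0.    ]]
N [0.5366 0.0029 0.0555]
rail heading 90.41963826329639
t: 2.07
tcp_pos: [0.4603, 0.1643, 0.2227]
ee_rot: [0.589, 0.808, 0.0, 0.0]
wrist_force: [0.3, 0.3, -0.2]
width: 0.0869
grasp_force: 0.0
t: 2.48
tcp_pos: [0.4771, 0.3604, 0.155]
ee_rot: [0.588, 0.809, -0.0, 0.0]
wrist_force: [0.8, -0.8, -0.5]
width: 0.0869
grasp_force: 0.0
t: 2.82
tcp_pos: [0.4782, 0.3872, 0.1339]
ee_rot: [0.588, 0.809, -0.0, 0.0]
wrist_force: [-0.2, -0.0, 0.4]
width: 0.0866
grasp_force: 0.0
[ 0.5529  0.2734  1.6349 -0.0007  1.234   0.2391]
```

View pics/w2.png

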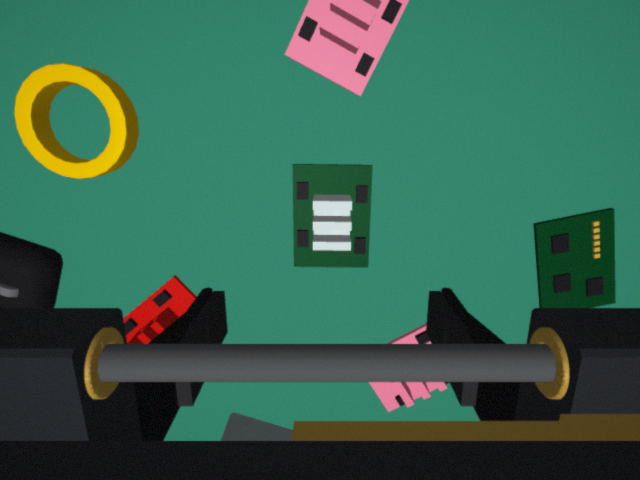

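The board's corners are at about (293,165), (372,165), (368,267) and (294,267), with the heat sink at its centre and the red and pink boards clear of the finger sweep.

Run:
```python
from h import *
import json
st=json.load(open('w2.json'));c=cam('wrist',st)
P=np.array([p2w(c,u,v,.004) for u,v in [(293,165),(372,165),(368,267),(294,267)]])
print(P,np.linalg.norm(P-np.roll(P,-1,0),axis=1));C=P.mean(0)
e=P[0]+P[1]-P[2]-P[3];print(C,np.degrees(np.arctan2(e[1],e[0])))
H=np.array([p2w(c,u,v,.028) for u,v in [(313,195),(351,195),(351,250),(313,250)]]);print("sink",H.mean(0),np.linalg.norm(H-np.roll(H,-1,0),axis=1))
r=R.from_quat(st['ee_rot']).as_matrix();print("toolx deg",np.degrees(np.arctan2(r[1,0],r[0,0])))
print(totool(st,np.array([C[0],C[1],.008])-st['tcp_pos']),totool(st,H.mean(0)-st['tcp_pos']))
```

```text
[[0.4407 0.4253 0.004 ]
 [0.4933 0.4423 0.004 ]
 [0.5161 0.3699 0.004 ]
 [0.4631 0.3527 0.004 ]] [0.0553 0.0759 0.0558 0.076 ]
[0.4783 0.3975 0.004 ] 107.30078897661268
sink [0.4776 0.3995 0.028 ] [0.0249 0.0379 0.026  0.0379]
toolx deg 107.9911103618832
[0.0099 0.0033 0.1259] [0.012  0.0032 0.1059]
```

```bash
echo '[[0.2, 0.06, 0.7, 0.05, 0.07], [0.2, 0.06, 1.4, 0.05, 0.07], [0.2, 0.06, 2, 0.05, 0.07], [0.2, 0.06, 2.3, 0.05, 0.07], [0.2, 0.06, 2.52, 0.05, 0.07]]' | python3 -m inch
echo '[[0, 0, 0, 0, 0.07], [0, 0, 0, 0, 0.02], [0, 0, 0, 0, 0.02], [0, 0, 0, 0, 0.02], [0, 0, 0, 0, 0.02]]' | python3 -m inch 25
echo '[[0, 0, 0, 0, 0.02], [0, 0, 0, 0, 0.02], [0, 0, 0, 0, 0.02]]' | python3 -m inch
echo '[[0, 0, -0.7, 0, 0.02], [0, 0, -1.4, 0, 0.02], [0, 0, -2.1, 0, 0.02], [0, 0, -2.8, 0, 0.02], [0, 0, -2.8, 0, 0.02]]' | python3 -m inch
python3 - <<'E'
from h import *
st=ctrl.state(); print(st['joints'],R.from_quat(st['ee_rot']).as_matrix()[:,:2].T)
im=ctrl.snapshot('wrist'); cv2.imwrite('pics/w3.png',im)
E
```

```text
t: 3.28
tcp_pos: [0.4772, 0.3973, 0.0071]
ee_rot: [0.592, 0.806, -0.001, -0.0]
wrist_force: [-0.1, -0.4, 0.8]
width: 0.071
grasp_force: 0.0
t: 3.7
tcp_pos: [0.4782, 0.4002, 0.0099]
ee_rot: [0.591, 0.807, 0.001, 0.001]
wrist_force: [-0.6, -0.4, 0.1]
width: 0.0509
grasp_force: 0.0
t: 3.95
tcp_pos: [0.477, 0.3997, 0.0083]
ee_rot: [0.591, 0.807, 0.0, 0.0]
wrist_force: [-0.2, -0.8, 0.9]
width: 0.0314
grasp_force: 0.0
t: 4.37
tcp_pos: [0.4811, 0.4024, 0.1572]
ee_rot: [0.591, 0.807, 0.006, 0.002]
wrist_force: [1.6, 0.1, 1.3]
width: 0.0201
grasp_force: 0.0
[0.5709 0.2663 1.5974 0.0001 1.2642 0.2646] [[-0.3016  0.9534  0.0036]
 [ 0.9534  0.3015  0.0131]]
```

View pics/w3.png

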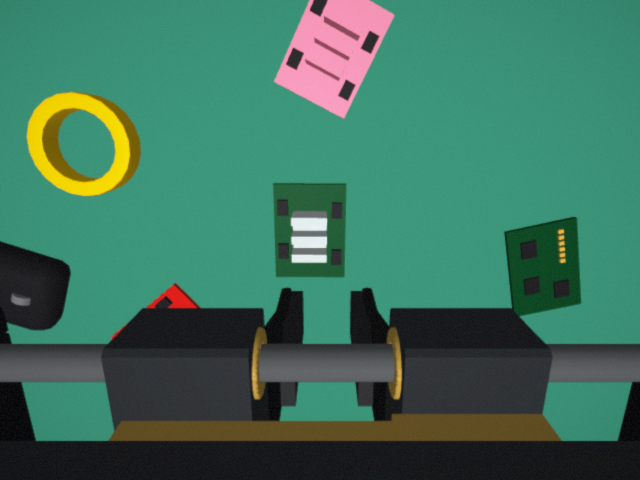

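The fingers were slower than I allowed for, so I lifted before they closed. The board is still on the bench at about (310,230). I'll reopen, remeasure by segmentation and retry.

```bash
echo '[[0, 0, 0, 0, 0.065], [0, 0, 0, 0, 0.065], [0, 0, 0, 0, 0.065], [0, 0, 0, 0, 0.065], [0, 0, 0, 0, 0.065]]' | python3 -m inch
cat > brd.py <<'E'
from h import *
st=ctrl.state(); im=ctrl.snapshot('wrist'); cv2.imwrite('pics/w4.png',im)
c=cam('wrist',st); b,g,r=[im[...,i].astype(int) for i in range(3)]
bg=(g>95)&(g-r>50)
m=((~bg)).astype(np.uint8); m[285:]=0
n,l,s,ce=cv2.connectedComponentsWithStats(m)
i=min(range(1,n),key=lambda i:np.hypot(*(ce[i]-[315,230]))+(1e4 if s[i,4]<2000 else 0))
q=cv2.boxPoints(cv2.minAreaRect(np.argwhere(l==i)[:,::-1].astype(np.float32)));print(s[i],q)
P=np.array([p2w(c,u,v,.004) for u,v in q]);L=np.linalg.norm(P-np.roll(P,-1,0),axis=1)
e=P[1]-P[0] if L[0]>L[1] else P[2]-P[1]
R_=R.from_quat(st['ee_rot']).as_matrix()
print("C",P.mean(0),L,"long",np.degrees(np.arctan2(e[1],e[0])),"toolx",np.degrees(np.arctan2(R_[1,0],R_[0,0])))
print(totool(st,P.mean(0)+[0,0,.004]-st['tcp_pos']))
E
python3 brd.py
```

```text
t: 4.83
tcp_pos: [0.4763, 0.399, 0.1464]
ee_rot: [0.591, 0.807, -0.001, -0.0]
wrist_force: [0.3, 0.7, 0.8]
width: 0.0456
grasp_force: 0.0
[ 283  182   75   97 6864] [[280.6277 276.8907]
 [283.0262 180.9507]
 [357.005  182.8001]
 [354.6065 278.7401]]
C [0.471  0.3933 0.004 ] [0.076  0.0547 0.0761 0.0586] long 104.2730162145388 toolx 107.53298285988127
[-0.0037 -0.0064  0.1384]
```

```bash
echo '[[0, 0, 0, 0, 0.065], [0, 0, 0, 0, 0.065], [0, 0, 0, 0, 0.065], [0, 0, 0, 0, 0.065], [0, 0, 0, 0, 0.065]]' | python3 -m inch; sed -i 's/w4/w5/' brd.py
python3 brd.py; python3 brd.py
```

```text
t: 5.3
tcp_pos: [0.477, 0.3995, 0.1481]
ee_rot: [0.591, 0.807, 0.0, 0.0]
wrist_force: [0.3, -0.3, -0.1]
width: 0.0647
grasp_force: 0.0
[ 281  182   75   97 6851] [[279.3634 276.9201]
 [281.0074 181.5691]
 [355.0027 182.8449]
 [353.3587 278.1959]]
C [0.471  0.3932 0.004 ] [0.0759 0.055  0.076  0.0589] long 104.64248571660188 toolx 107.53416249284274
[-0.0042 -0.0077  0.1401]
[ 281  182   75   97 6852] [[279.2423 276.9119]
 [281.0085 181.5372]
 [355.0017 182.9074]
 [353.2355 278.2822]]
C [0.4709 0.3932 0.004 ] [0.076  0.055  0.076  0.0589] long 104.56875958219592 toolx 107.53326543748693
[-0.0042 -0.0077  0.1401]
```

View pics/w5.png

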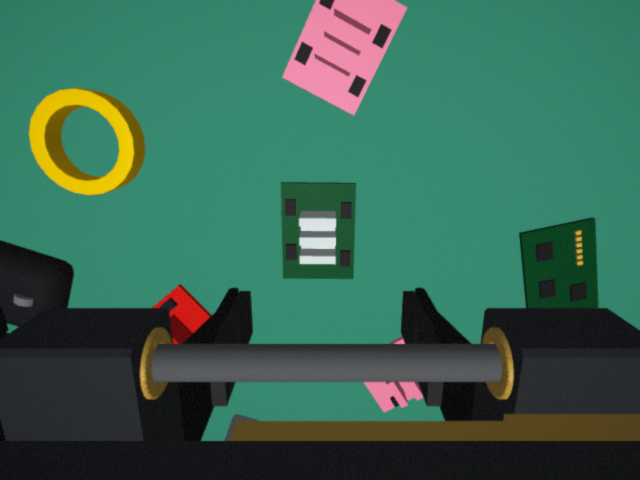

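The board was dragged about 8 mm along tool -y, and its corners are now at (281,182), (355,183), (353,278) and (281,278). I'll regrasp and wait until the fingers hold it.

```bash
echo '[[-0.08, -0.15, 0.7, 0, 0.055], [-0.08, -0.15, 1.4, 0, 0.055], [-0.08, -0.15, 2.1, 0, 0.055], [-0.08, -0.15, 2.6, 0, 0.055], [-0.08, -0.15, 2.8, 0, 0.055]]' | python3 -m inch
echo '[[0, 0, 0, 0, 0.02], [0, 0, 0, 0, 0.02], [0, 0, 0, 0, 0.02], [0, 0, 0, 0, 0.02], [0, 0, 0, 0, 0.02]]' | python3 -m inch 25
echo '[[0, 0, 0, 0, 0.02], [0, 0, 0, 0, 0.02], [0, 0, 0, 0, 0.02], [0, 0, 0, 0, 0.02], [0, 0, 0, 0, 0.02]]' | python3 -m inch
```

```text
t: 5.82
tcp_pos: [0.4682, 0.3915, 0.0039]
ee_rot: [0.591, 0.807, -0.003, -0.001]
wrist_force: [-20.5, -12.5, 65.9]
width: 0.0557
grasp_force: 34.6
t: 6.23
tcp_pos: [0.4716, 0.3938, 0.0089]
ee_rot: [0.591, 0.807, 0.001, 0.0]
wrist_force: [-0.2, -0.3, 1.2]
width: 0.0298
grasp_force: 0.0
t: 6.65
tcp_pos: [0.4716, 0.3938, 0.0088]
ee_rot: [0.591, 0.807, 0.001, 0.0]
wrist_force: [-0.7, 0.4, 6.2]
width: 0.0257
grasp_force: 25.0
```

```bash
echo '[[0, 0, -0.4, 0, 0.02], [0, 0, -1, 0, 0.02], [0, 0, -1.7, 0, 0.02], [0, 0, -2.4, 0, 0.02], [0, 0, -2.8, 0, 0.02]]' | python3 -m inch
echo '[[-0.32, -0.04, 0, 0, 0.02], [-0.88, -0.12, 0, 0, 0.02], [-1.48, -0.22, 0, 0, 0.02], [-2.08, -0.3, 0, 0, 0.02], [-2.68, -0.38, 0, 0, 0.02]]' | python3 -m inch
echo '[[-0.6, -0.08, 0, 0, 0.02], [-1.2, -0.16, 0, 0, 0.02], [-1.8, -0.26, 0, 0, 0.02], [-2.4, -0.34, 0, 0, 0.02], [-3, -0.42, 0, 0, 0.02]]' | python3 -m inch
echo '[[-0.6, -0.08, 0, 0.25, 0.02], [-1.2, -0.16, 0, 0.6, 0.02], [-1.7, -0.24, 0, 1.1, 0.02], [-2, -0.28, 0, 1.5, 0.02], [-2.16, -0.31, 0, 1.71, 0.02]]' | python3 -m inch
echo '[[0, 0, 0, 0, 0.02], [0, 0, 0, 0, 0.02], [0, 0, 0, 0, 0.02], [0, 0, 0, 0, 0.02]]' | python3 -m inch
python3 - <<'E'
from h import *
import json
st=ctrl.state(); im=ctrl.snapshot('wrist'); cv2.imwrite('pics/w6.png',im)
json.dump({k:list(st[k]) for k in('tcp_pos','ee_rot')},open('w6.json','w'))
r=R.from_quat(st['ee_rot']).as_matrix();print(r, np.degrees(np.arctan2(r[1,0],r[0,0])),st['tcp_pos'],st['joints'])
E
```

```text
t: 7.07
tcp_pos: [0.472, 0.3941, 0.1516]
ee_rot: [0.591, 0.807, 0.002, 0.001]
wrist_force: [1.0, 0.7, -0.9]
width: 0.0256
grasp_force: 25.0
t: 7.48
tcp_pos: [0.4919, 0.2577, 0.146]
ee_rot: [0.591, 0.807, -0.001, -0.001]
wrist_force: [0.8, 0.1, -1.1]
width: 0.0256
grasp_force: 25.0
t: 7.9
tcp_pos: [0.5169, 0.1085, 0.146]
ee_rot: [0.591, 0.807, -0.001, -0.001]
wrist_force: [0.6, -0.5, -0.9]
width: 0.0259
grasp_force: 25.0
t: 8.32
tcp_pos: [0.535, 0.0002, 0.1461]
ee_rot: [0.722, 0.692, -0.001, -0.001]
wrist_force: [-0.4, 0.2, -0.9]
width: 0.0257
grasp_force: 25.0
t: 8.65
tcp_pos: [0.5356, 0.0036, 0.1474]
ee_rot: [0.719, 0.695, -0.0, -0.0]
wrist_force: [0.1, 0.6, -0.8]
width: 0.0259
grasp_force: 25.0
[[ 0.0342  0.9994 -0.001 ]
 [ 0.9994 -0.0342  0.0003]
 [ 0.0003 -0.001  -1.    ]] 88.04024452456274 [0.5356 0.0036 0.1474] [-0.1406  0.0755  1.8341  0.0002  1.233  -0.1064]
```

View pics/w6.png

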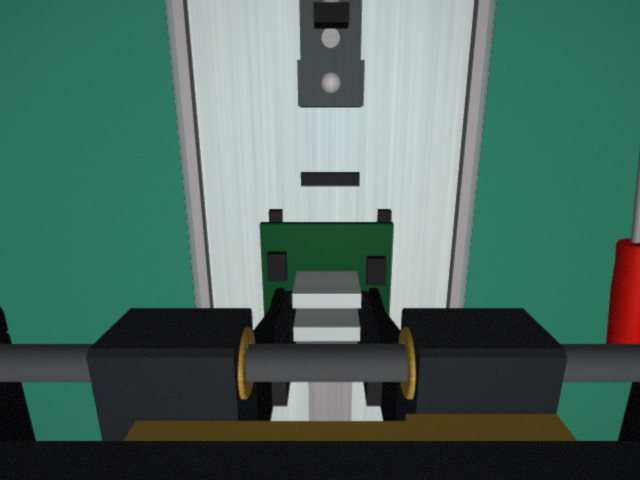

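The wrist view shows the board's front edge from (261,223) to (393,223). The nest's front lip spans (301–359,172–185), and the side-lip ends are at about (276,210) and (384,210).

Run:
```python
from h import *
import json
st=json.load(open('w6.json'));c=cam('wrist',st);r=R.from_quat(st['ee_rot'])
T=lambda u,v,z:r.inv().apply(p2w(c,u,v,z)-st['tcp_pos'])
z=st['tcp_pos'][2]-.0048
a,b=T(261,223,z),T(393,223,z);print("board corners tool",a,b,"centre x",(a[0]+b[0])/2-.038,"y",(a[1]+b[1])/2)
print("front lip far edge",T(330,172,.057),"near",T(330,185.5,.05),T(330,185.5,.057),T(301,178,.057),T(359,178,.057))
print("side lips inner/outer",[T(u,210,.057)[1] for u in(269,283,377,392)], T(276,210,.057)[0])
W=r.apply(np.array([.5366,.0029,0])-st['tcp_pos'],inverse=True);print("nest from w1",W)
for v in (0,150,300):print
print("rails",[T(u,v,.05)[1] for u,v in((187,0),(478,0),(207,270),(458,270))])
```

```text
board corners tool [ 0.0372 -0.0274  0.0048] [0.0372 0.0277 0.0048] centre x -0.0007966499329797247 y 0.0001232318571244475
front lip far edge [0.0478 0.002  0.0904] near [0.0384 0.002  0.0974] [0.0395 0.002  0.0904] [ 0.0442 -0.0157  0.0904] [0.0441 0.0197 0.0904]
side lips inner/outer [np.float64(-0.03613680474724915), np.float64(-0.027378818378113956), np.float64(0.03138792998657588), np.float64(0.04075966814270042)] 0.02422192440183273
nest from w1 [-0.0008  0.0011  0.1474]
rails [np.float64(-0.07800229826160684), np.float64(0.08454736332212623), np.float64(-0.08051906811795029), np.float64(0.08796376502219992)]
```

To row units: 0.075 m is 1.5, 0.0018 m is 0.036.

```bash
echo '[[0, 0.036, 0.4, 0, 0.02], [0, 0.036, 0.9, 0, 0.02], [0, 0.036, 1.3, 0, 0.02], [0, 0.036, 1.46, 0, 0.02], [0, 0.036, 1.5, 0, 0.02]]' | python3 -m inch
echo '[[0, 0, 0, 0, 0.02], [0, 0, 0, 0, 0.02], [0, 0, 0, 0, 0.02], [0, 0, 0, 0, 0.02]]' | python3 -m inch
python3 - <<'E'
from h import *
import json
st=ctrl.state(); im=ctrl.snapshot('wrist'); 
json.dump({k:list(st[k]) for k in('tcp_pos','ee_rot')},open('w7.json','w'))
cv2.imwrite('pics/w7.png',cv2.resize(im[150:350,200:460],None,fx=3,fy=3,interpolation=cv2.INTER_CUBIC))
E
```

```text
t: 9.12
tcp_pos: [0.5362, 0.0037, 0.0709]
ee_rot: [0.719, 0.695, -0.001, -0.002]
wrist_force: [-0.5, 0.3, -1.7]
width: 0.026
grasp_force: 25.0
t: 9.45
tcp_pos: [0.5391, 0.0027, 0.0745]
ee_rot: [0.72, 0.694, 0.001, 0.001]
wrist_force: [-0.4, -0.5, -1.3]
width: 0.0261
grasp_force: 25.0
```

View pics/w7.png

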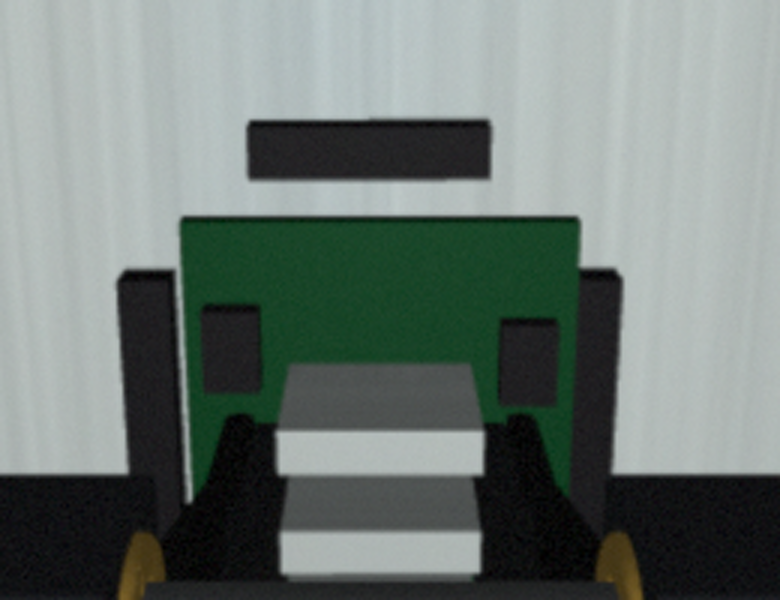

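Run:
```python
from h import *
import json
st=json.load(open('w7.json'));c=cam('wrist',st);r=R.from_quat(st['ee_rot']);print(st)
T=lambda u,v,z:r.inv().apply(p2w(c,u/3-.33+200,v/3-.33+150,z)-st['tcp_pos'])
z=st['tcp_pos'][2]-.0048
a,b=T(181,218,z),T(580,218,z);print("board",a,b,"c",(a[0]+b[0])/2-.038,(a[1]+b[1])/2)
l,q=T(248,150,.057),T(491,150,.057);print("front lip y",l[1],q[1],(l[1]+q[1])/2,"inner edge x",T(370,180,.057)[0],"->nest x",T(370,180,.057)[0]-.0405, "len",q[1]-l[1])
o=[T(119,285,.057)[1],T(175,285,.057)[1],T(621,285,.057)[1]];print("side lips",o,(o[0]+o[2])/2)
print(r.inv().apply(np.array([.5366,.0029,0])-st['tcp_pos']))
```

```text
{'tcp_pos': [0.5391077024790374, 0.002746965347221528, 0.07445387239497536], 'ee_rot': [0.7196785809204799, 0.6943062040767022, 0.0007925304843771003, 0.0010035139842024434]}
board [ 0.0375 -0.0278  0.0047] [0.0374 0.0277 0.0049] c -0.000507249794273669 -6.500893174329544e-05
front lip y -0.01957693853336656 0.01619675020746437 -0.001690094162951095 inner edge x 0.04015424558568378 ->nest x -0.0003457544143162239 len 0.035773688740830936
side lips [np.float64(-0.039861518163863914), np.float64(-0.03134872140719651), np.float64(0.036484308010520855)] -0.0016886050766715295
[ 0.0001 -0.0027  0.0744]
```

To row units: -0.0017 m is -0.034, 0.003 m is 0.06.

```bash
echo '[[0, -0.034, 0, 0, 0.02], [0, -0.034, 0, 0, 0.02], [0, -0.034, 0, 0, 0.02], [0, -0.034, 0.06, 0, 0.02], [0, -0.034, 0.06, 0, 0.02]]' | python3 -m inch
echo '[[0, 0, 0.04, 0, 0.02], [0, 0, 0.08, 0, 0.02], [0, 0, 0.12, 0, 0.02], [0, 0, 0.16, 0, 0.02], [0, 0, 0.2, 0, 0.02]]' | python3 -m inch
echo '[[0, 0, 0.02, 0, 0.02], [0, 0, 0.04, 0, 0.02], [0, 0, 0.04, 0, 0.02], [0, 0, 0.04, 0, 0.02], [0, 0, 0.04, 0, 0.02]]' | python3 -m inch
```

```text
t: 9.92
tcp_pos: [0.5359, 0.0029, 0.0695]
ee_rot: [0.72, 0.694, -0.0, -0.0]
wrist_force: [-0.1, 0.0, -0.6]
width: 0.0259
grasp_force: 25.0
t: 10.33
tcp_pos: [0.5362, 0.0029, 0.0597]
ee_rot: [0.72, 0.694, -0.0, -0.0]
wrist_force: [0.6, 1.2, -0.9]
width: 0.0258
grasp_force: 25.0
t: 10.75
tcp_pos: [0.5362, 0.0029, 0.0588]
ee_rot: [0.72, 0.694, -0.0, -0.0]
wrist_force: [-4.1, 1.2, 6.2]
width: 0.0258
grasp_force: 25.0
```

Contact came at z=0.0588, exactly the expected seat height. I'll open a little and lift straight up.

```bash
echo '[[0, 0, 0, 0, 0.042], [0, 0, 0, 0, 0.042], [0, 0, 0, 0, 0.042], [0, 0, 0, 0, 0.042], [0, 0, 0, 0, 0.042]]' | python3 -m inch
echo '[[0, 0, -0.2, 0, 0.042], [0, 0, -0.6, 0, 0.042], [0, 0, -1.2, 0, 0.042], [0, 0, -2, 0, 0.042], [0, 0, -2.8, 0, 0.042]]' | python3 -m inch
echo '[[-0.6, 0, 0, 0, 0], [-1.2, 0, 0, 0, 0], [-1.2, 0, 0, 0, 0], [-1.2, 0, 0, 0, 0], [-1.2, 0, 0, 0, 0]]' | python3 -m inch
echo '[[0, 0, 0, 0, 0], [0, 0, 0, 0, 0]]' | python3 -m inch
python3 - <<'E'
from h import *
st=ctrl.state(); im=ctrl.snapshot('wrist'); cv2.imwrite('pics/w8.png',im)
c=cam('wrist',st);r=R.from_quat(st['ee_rot']);b,g,rr=[im[...,i].astype(int) for i in range(3)]
def rep(m,n_,z,lo):
    n,l,s,ce=cv2.connectedComponentsWithStats(m.astype(np.uint8))
    for i in range(1,n):
        if s[i,4]>lo and 200<ce[i][0]<450 and 60<ce[i][1]<300: print(n_,s[i],ce[i],p2w(c,*ce[i],z))
rep((g>rr+15)&(g>b+15)&(g<110),"green",.054,300)
rep(im.max(2)<60,"dark",.0555,60)
print(st['tcp_pos'])
E
```

```text
t: 11.17
tcp_pos: [0.5363, 0.0029, 0.0579]
ee_rot: [0.72, 0.694, -0.0, -0.0]
wrist_force: [-0.4, -0.2, 0.3]
width: 0.0411
grasp_force: 0.0
t: 11.58
tcp_pos: [0.5353, 0.003, 0.1993]
ee_rot: [0.72, 0.694, -0.001, -0.001]
wrist_force: [1.5, 0.0, 0.1]
width: 0.0421
grasp_force: 0.0
t: 12.0
tcp_pos: [0.5339, -0.0568, 0.1981]
ee_rot: [0.72, 0.694, 0.0, -0.0]
wrist_force: [-0.3, 0.0, -0.2]
width: 0.0165
grasp_force: 0.0
t: 12.17
tcp_pos: [0.534, -0.0561, 0.1977]
ee_rot: [0.719, 0.695, -0.0, -0.0]
wrist_force: [1.1, 0.1, -0.9]
width: 0.0044
grasp_force: 0.0
green [ 288   94   79  106 5170] [326.4774 143.942 ] [0.5358 0.0052 0.054 ]
dark [304  77  51  11 553] [328.6383  81.9783] [0.5388 0.0469 0.0555]
dark [291 111  13  18 215] [297.2512 119.4791] [0.5158 0.0229 0.0555]
dark [275 113  12  69 701] [280.8673 146.4593] [0.5029 0.0047 0.0555]
dark [370 113  13  69 703] [376.0939 146.3485] [0.5715 0.0023 0.0555]
dark [351 114  12  18 213] [356.4742 122.5399] [0.5576 0.0193 0.0555]
dark [293 161  11  18 197] [297.9746 169.5431] [ 0.5143 -0.0122  0.0555]
dark [350 168  12  18 202] [355.3218 176.4703] [ 0.5562 -0.0187  0.0555]
dark [306 203  46  10 460] [328.5 207.5] [ 0.5357 -0.0413  0.0555]
[ 0.534  -0.0561  0.1977]
```

The board sits in the nest (green bbox u 288–367, between the lips at 287 and 370; v 94–200, between 88 and 203). I'll estimate the catch's ball and buffer positions to bracket the click, then go behind the guard.

```bash
python3 - <<'E'
from h import *
import json
N=np.array([.5372,.0032]);th=np.radians(-2.0);Rz=np.array([[np.cos(th),-np.sin(th)],[np.sin(th),np.cos(th)]])
fx=lambda p:Rz.T@(p[:2]-N)+[0,.025]
c=cam('top');st=json.load(open('w6.json'));w=cam('wrist',st)
for z in (.055,.065,.075,.085):
    t=lambda u,v:p2w(c,u/4-.37+265,v/4-.37+190,z)
    print(z,"top: buffer",fx(t(178,175))[1]," ball",fx(t(208,173))[1]," block near",fx(t(222,180))[1],"| w6 buffer",fx(p2w(w,330,26,z))[1],"ball",fx(p2w(w,331,82,z))[1],"near",fx(p2w(w,331,107,z))[1])
E
echo '[[-0.6, 0.02, 0, 0, 0], [-1.34, 0.02, 0, 0, 0], [-2.1, 0.02, 0, 0, 0], [-2.84, 0.02, 0, 0, 0], [-3.6, 0.02, 0, 0, 0]]' | python3 -m inch
echo '[[-0.6, 0, 0, 0, 0], [-0.91, 0, 0.2, 0, 0], [-0.91, 0, 0.8, 0, 0], [-0.91, 0, 1.2, 0, 0], [-0.91, 0, 1.6, 0, 0]]' | python3 -m inch
echo '[[0, 0, 0.5, 0, 0], [0, 0, 0.8, 0, 0], [0, 0, 1, 0, 0], [0, 0, 1, 0, 0], [0, 0, 1, 0, 0]]' | python3 -m inch
```

```text
0.055 top: buffer 0.14207187062933277  ball 0.12212262152984793  block near 0.1127293245231824 | w6 buffer 0.15366839461939713 ball 0.12453070846398057 near 0.11082150961442327
0.065 top: buffer 0.14208952219827464  ball 0.12228145431656431  block near 0.11295463385263513 | w6 buffer 0.15173552840560586 ball 0.1237402187513427 near 0.11056850481159736
0.075 top: buffer 0.1421071737672165  ball 0.12244028710328073  block near 0.11317994318208782 | w6 buffer 0.14980266219181462 ball 0.12294972903870482 near 0.11031550000877147
0.085 top: buffer 0.14212482533615833  ball 0.12259911988999714  block near 0.11340525251154054 | w6 buffer 0.14786979597802333 ball 0.12215923932606695 near 0.11006249520594555
t: 12.63
tcp_pos: [0.5286, -0.2376, 0.1979]
ee_rot: [0.719, 0.695, 0.0, -0.0]
wrist_force: [0.6, 0.3, 0.1]
width: 0.0004
grasp_force: 0.0
t: 13.05
tcp_pos: [0.5265, -0.2815, 0.1157]
ee_rot: [0.72, 0.694, 0.0, -0.001]
wrist_force: [-0.4, 0.1, 0.1]
width: 0.0005
grasp_force: 0.0
t: 13.47
tcp_pos: [0.527, -0.2816, 0.0675]
ee_rot: [0.719, 0.695, -0.0, -0.001]
wrist_force: [0.8, 0.3, 0.6]
width: 0.0004
grasp_force: 0.0
```

To row units: 0.024 m is 0.48, 0.023 m is 0.46.

```bash
echo '[[0.16, 0, 0, 0, 0], [0.32, 0, 0, 0, 0], [0.4, 0, 0, 0, 0], [0.46, 0, 0, 0, 0], [0.48, 0, 0, 0, 0]]' | python3 -m inch
echo '[[0.02, 0, 0, 0, 0], [0.05, 0, 0, 0, 0], [0.08, 0, 0, 0, 0], [0.11, 0, 0, 0, 0], [0.14, 0, 0, 0, 0]]' | python3 -m inch
echo '[[0.02, 0, 0, 0, 0], [0.05, 0, 0, 0, 0], [0.08, 0, 0, 0, 0], [0.11, 0, 0, 0, 0], [0.14, 0, 0, 0, 0]]' | python3 -m inch
```

```text
t: 13.88
tcp_pos: [0.5283, -0.2578, 0.0687]
ee_rot: [0.719, 0.695, 0.0, 0.0]
wrist_force: [0.1, -0.3, 0.3]
width: 0.0003
grasp_force: 0.0
t: 14.3
tcp_pos: [0.5281, -0.2521, 0.068]
ee_rot: [0.72, 0.694, -0.0, 0.0]
wrist_force: [-0.9, -4.1, -0.6]
width: 0.0004
grasp_force: 2.1
t: 14.72
tcp_pos: [0.5283, -0.2446, 0.068]
ee_rot: [0.72, 0.694, -0.0, 0.0]
wrist_force: [0.2, -4.1, -2.3]
width: 0.0004
grasp_force: 2.1
```

To row units: 0.025 m is 0.5, 0.019 m is 0.38.

```bash
echo '[[0.06, 0, 0, 0, 0], [0.14, 0, 0, 0, 0], [0.26, 0, 0, 0, 0], [0.38, 0, 0, 0, 0], [0.5, 0, 0, 0, 0]]' | python3 -m inch
echo '[[0.14, 0, 0, 0, 0], [0.28, 0, 0, 0, 0], [0.42, 0, 0, 0, 0], [0.56, 0, 0, 0, 0], [0.7, 0, 0, 0, 0]]' | python3 -m inch
echo '[[0.14, 0, 0, 0, 0], [0.28, 0, 0, 0, 0], [0.42, 0, 0, 0, 0], [0.56, 0, 0, 0, 0], [0.7, 0, 0, 0, 0]]' | python3 -m inch
echo '[[0.14, 0, 0, 0, 0], [0.28, 0, 0, 0, 0], [0.4, 0, 0, 0, 0], [0.48, 0, 0, 0, 0], [0.54, 0, 0, 0, 0]]' | python3 -m inch
```

```text
t: 15.13
tcp_pos: [0.5292, -0.219, 0.068]
ee_rot: [0.72, 0.694, -0.0, 0.0]
wrist_force: [-0.6, -4.1, -1.3]
width: 0.0004
grasp_force: 2.5
t: 15.55
tcp_pos: [0.5304, -0.1839, 0.068]
ee_rot: [0.72, 0.694, -0.0, 0.0]
wrist_force: [-0.5, -5.3, -2.1]
width: 0.0006
grasp_force: 2.7
t: 15.97
tcp_pos: [0.5317, -0.149, 0.068]
ee_rot: [0.72, 0.694, -0.0, 0.0]
wrist_force: [-1.2, -4.9, -2.1]
width: 0.0003
grasp_force: 2.8
t: 16.38
tcp_pos: [0.5326, -0.1219, 0.068]
ee_rot: [0.719, 0.694, -0.0, -0.0]
wrist_force: [-1.1, -5.3, -1.8]
width: 0.0004
grasp_force: 2.7
```

Careful with the scale: shifts go in units of 50 mm and turns go in units of 0.2 rad. That gives: 0.01 m is 0.2, 0.008 m is 0.16.

```bash
echo '[[0.04, 0, 0, 0, 0], [0.08, 0, 0, 0, 0], [0.12, 0, 0, 0, 0], [0.16, 0, 0, 0, 0], [0.2, 0, 0, 0, 0]]' | python3 -m inch
echo '[[0.016, 0, 0, 0, 0], [0.032, 0, 0, 0, 0], [0.048, 0, 0, 0, 0], [0.064, 0, 0, 0, 0], [0.08, 0, 0, 0, 0]]' | python3 -m inch
```

```text
t: 16.8
tcp_pos: [0.5329, -0.1123, 0.068]
ee_rot: [0.72, 0.694, -0.0, -0.0]
wrist_force: [-0.5, -5.7, -1.1]
width: 0.0004
grasp_force: 2.7
t: 17.22
tcp_pos: [0.533, -0.1084, 0.0679]
ee_rot: [0.72, 0.694, -0.0, -0.0]
wrist_force: [-0.8, -4.4, -1.3]
width: 0.0004
grasp_force: 2.6
```

```bash
echo '[[0.016, 0, 0, 0, 0], [0.032, 0, 0, 0, 0], [0.048, 0, 0, 0, 0], [0.064, 0, 0, 0, 0], [0.08, 0, 0, 0, 0]]' | python3 -m inch
```

```text
t: 17.63
tcp_pos: [0.5332, -0.1044, 0.068]
ee_rot: [0.72, 0.694, -0.0, -0.0]
wrist_force: [-0.4, -5.7, -0.7]
width: 0.0003
grasp_force: 2.6
```

To row units: 0.004 m is 0.08, 0.0032 m is 0.064.

```bash
echo '[[0.016, 0, 0, 0, 0], [0.032, 0, 0, 0, 0], [0.048, 0, 0, 0, 0], [0.064, 0, 0, 0, 0], [0.08, 0, 0, 0, 0]]' | python3 -m inch
```

```text
t: 18.05
tcp_pos: [0.5333, -0.1005, 0.0679]
ee_rot: [0.72, 0.694, -0.0, -0.0]
wrist_force: [-0.2, -4.1, -1.3]
width: 0.0003
grasp_force: 2.7
```

To row units: 0.004 m is 0.08, 0.0032 m is 0.064.

```bash
echo '[[0.016, 0, 0, 0, 0], [0.032, 0, 0, 0, 0], [0.048, 0, 0, 0, 0], [0.064, 0, 0, 0, 0], [0.08, 0, 0, 0, 0]]' | python3 -m inch
```

```text
t: 18.47
tcp_pos: [0.5335, -0.0965, 0.068]
ee_rot: [0.72, 0.694, -0.0, -0.0]
wrist_force: [-0.2, -5.4, -1.3]
width: 0.0006
grasp_force: 2.7
```

To row units: 0.004 m is 0.08, 0.0032 m is 0.064.

```bash
echo '[[0.016, 0, 0, 0, 0], [0.032, 0, 0, 0, 0], [0.048, 0, 0, 0, 0], [0.064, 0, 0, 0, 0], [0.08, 0, 0, 0, 0]]' | python3 -m inch
```

```text
t: 18.88
tcp_pos: [0.5336, -0.0925, 0.068]
ee_rot: [0.72, 0.694, -0.0, -0.0]
wrist_force: [0.0, -5.8, -0.5]
width: 0.0006
grasp_force: 2.7
```

```bash
echo '[[0.016, 0, 0, 0, 0], [0.032, 0, 0, 0, 0], [0.048, 0, 0, 0, 0], [0.064, 0, 0, 0, 0], [0.08, 0, 0, 0, 0]]' | python3 -m inch
```

```text
t: 19.3
tcp_pos: [0.5337, -0.0892, 0.068]
ee_rot: [0.72, 0.694, -0.001, 0.0]
wrist_force: [-1.5, -10.3, -2.0]
width: 0.0008
grasp_force: 5.2
```

Force is rising: 10.3 N at about 163 mm of travel. I'll go on in finer steps.

```bash
echo '[[0.01, 0, 0, 0, 0], [0.02, 0, 0, 0, 0], [0.03, 0, 0, 0, 0]]' | python3 -m inch
```

```text
t: 19.55
tcp_pos: [0.5337, -0.0888, 0.068]
ee_rot: [0.72, 0.694, -0.001, 0.001]
wrist_force: [-1.1, -12.7, -2.9]
width: 0.0004
grasp_force: 6.9
```

To row units: 0.0015 m is 0.03, 0.001 m is 0.02.

```bash
echo '[[0.01, 0, 0, 0, 0], [0.02, 0, 0, 0, 0], [0.03, 0, 0, 0, 0]]' | python3 -m inch
```

```text
t: 19.8
tcp_pos: [0.5338, -0.0882, 0.068]
ee_rot: [0.72, 0.694, -0.002, 0.001]
wrist_force: [-1.0, -13.8, -1.8]
width: 0.0006
grasp_force: 6.9
```

```bash
echo '[[0.01, 0, 0, 0, 0], [0.02, 0, 0, 0, 0], [0.03, 0, 0, 0, 0]]' | python3 -m inch
```

```text
t: 20.05
tcp_pos: [0.5338, -0.0853, 0.068]
ee_rot: [0.72, 0.694, -0.001, 0.001]
wrist_force: [-0.8, -9.6, -1.5]
width: 0.0004
grasp_force: 5.0
```

```bash
echo '[[0, 0, 0, 0, 0], [0, 0, 0, 0, 0], [0, 0, 0, 0, 0]]' | python3 -m inch
```

```text
t: 20.3
tcp_pos: [0.5339, -0.0847, 0.068]
ee_rot: [0.72, 0.694, -0.001, 0.0]
wrist_force: [-0.6, -7.6, -2.1]
width: 0.0008
grasp_force: 3.9
```

To row units: 0.001 m is 0.02, 0.0005 m is 0.01.

```bash
echo '[[0.01, 0, 0, 0, 0], [0.02, 0, 0, 0, 0], [0.02, 0, 0, 0, 0], [0.02, 0, 0, 0, 0]]' | python3 -m inch
```

```text
t: 20.63
tcp_pos: [0.5339, -0.0836, 0.068]
ee_rot: [0.72, 0.694, -0.001, 0.0]
wrist_force: [-0.6, -7.2, -1.5]
width: 0.0007
grasp_force: 3.8
```

To row units: 0.001 m is 0.02, 0.0005 m is 0.01.

```bash
echo '[[0.01, 0, 0, 0, 0], [0.02, 0, 0, 0, 0], [0.02, 0, 0, 0, 0], [0.02, 0, 0, 0, 0]]' | python3 -m inch
```

```text
t: 20.97
tcp_pos: [0.534, -0.0824, 0.068]
ee_rot: [0.72, 0.694, -0.0, 0.0]
wrist_force: [-0.6, -7.3, -1.5]
width: 0.0003
grasp_force: 3.3
```

```bash
echo '[[0.01, 0, 0, 0, 0], [0.02, 0, 0, 0, 0], [0.02, 0, 0, 0, 0], [0.02, 0, 0, 0, 0]]' | python3 -m inch
```

```text
t: 21.3
tcp_pos: [0.534, -0.0814, 0.068]
ee_rot: [0.72, 0.694, -0.0, 0.0]
wrist_force: [-0.2, -7.7, -0.8]
width: 0.0005
grasp_force: 3.4
```

```bash
echo '[[0.01, 0, 0, 0, 0], [0.02, 0, 0, 0, 0], [0.02, 0, 0, 0, 0], [0.02, 0, 0, 0, 0]]' | python3 -m inch
```

```text
t: 21.63
tcp_pos: [0.534, -0.0802, 0.068]
ee_rot: [0.72, 0.694, -0.0, -0.0]
wrist_force: [-1.5, -6.5, -1.0]
width: 0.0004
grasp_force: 3.1
```

```bash
echo '[[0.01, 0, 0, 0, 0], [0.02, 0, 0, 0, 0], [0.03, 0, 0, 0, 0], [0.03, 0, 0, 0, 0]]' | python3 -m inch
```

```text
t: 21.97
tcp_pos: [0.5341, -0.0787, 0.068]
ee_rot: [0.72, 0.694, -0.0, -0.0]
wrist_force: [-0.6, -5.9, -0.4]
width: 0.0005
grasp_force: 2.8
```

```bash
echo '[[0.01, 0, 0, 0, 0], [0.02, 0, 0, 0, 0], [0.03, 0, 0, 0, 0], [0.03, 0, 0, 0, 0]]' | python3 -m inch
```

```text
t: 22.3
tcp_pos: [0.5342, -0.0768, 0.068]
ee_rot: [0.72, 0.694, -0.0, -0.0]
wrist_force: [0.4, -3.4, -0.5]
width: 0.0006
grasp_force: 1.9
```

To row units: 0.0015 m is 0.03, 0.001 m is 0.02.

```bash
echo '[[0.01, 0, 0, 0, 0], [0.02, 0, 0, 0, 0], [0.03, 0, 0, 0, 0], [0.03, 0, 0, 0, 0]]' | python3 -m inch
```

```text
t: 22.63
tcp_pos: [0.5342, -0.0753, 0.0679]
ee_rot: [0.72, 0.694, -0.0, -0.0]
wrist_force: [-1.5, -4.0, 0.5]
width: 0.0003
grasp_force: 1.8
```

To row units: 0.0015 m is 0.03, 0.001 m is 0.02.

```bash
echo '[[0.01, 0, 0, 0, 0], [0.02, 0, 0, 0, 0], [0.03, 0, 0, 0, 0], [0.03, 0, 0, 0, 0]]' | python3 -m inch
```

```text
t: 22.97
tcp_pos: [0.5343, -0.0742, 0.068]
ee_rot: [0.72, 0.694, -0.0, -0.0]
wrist_force: [-2.1, -4.1, -0.3]
width: 0.0003
grasp_force: 2.5
```

To row units: 0.001 m is 0.02, 0.0005 m is 0.01.

```bash
echo '[[0.01, 0, 0, 0, 0], [0.02, 0, 0, 0, 0], [0.02, 0, 0, 0, 0], [0.02, 0, 0, 0, 0]]' | python3 -m inch
```

```text
t: 23.3
tcp_pos: [0.5343, -0.0732, 0.0679]
ee_rot: [0.72, 0.694, -0.0, -0.0]
wrist_force: [-2.5, -6.2, 0.7]
width: 0.0004
grasp_force: 2.5
```

To row units: 0.001 m is 0.02, 0.0005 m is 0.01.

```bash
echo '[[0.01, 0, 0, 0, 0], [0.02, 0, 0, 0, 0], [0.02, 0, 0, 0, 0], [0.02, 0, 0, 0, 0]]' | python3 -m inch
```

```text
t: 23.63
tcp_pos: [0.5343, -0.0722, 0.068]
ee_rot: [0.72, 0.694, -0.0, -0.0]
wrist_force: [-2.0, -4.4, 0.3]
width: 0.0002
grasp_force: 2.6
```

```bash
echo '[[0.01, 0, 0, 0, 0], [0.02, 0, 0, 0, 0], [0.03, 0, 0, 0, 0], [0.03, 0, 0, 0, 0]]' | python3 -m inch
```

```text
t: 23.97
tcp_pos: [0.5344, -0.0711, 0.0679]
ee_rot: [0.72, 0.694, -0.001, 0.0]
wrist_force: [-1.8, -7.2, -0.3]
width: 0.0005
grasp_force: 3.4
```

To row units: 0.001 m is 0.02, 0.0005 m is 0.01.

```bash
echo '[[0.01, 0, 0, 0, 0], [0.02, 0, 0, 0, 0], [0.02, 0, 0, 0, 0]]' | python3 -m inch
```

```text
t: 24.22
tcp_pos: [0.5344, -0.0708, 0.068]
ee_rot: [0.72, 0.694, -0.001, 0.001]
wrist_force: [-2.9, -9.2, -0.6]
width: 0.0006
grasp_force: 4.7
```

To row units: 0.001 m is 0.02, 0.0005 m is 0.01.

```bash
echo '[[0.01, 0, 0, 0, 0], [0.02, 0, 0, 0, 0], [0.02, 0, 0, 0, 0]]' | python3 -m inch
```

```text
t: 24.47
tcp_pos: [0.5344, -0.0705, 0.068]
ee_rot: [0.72, 0.694, -0.001, 0.001]
wrist_force: [-2.0, -12.1, 0.0]
width: 0.0001
grasp_force: 6.0
```

To row units: 0.001 m is 0.02, 0.0005 m is 0.01.

```bash
echo '[[0.01, 0, 0, 0, 0], [0.02, 0, 0, 0, 0], [0.02, 0, 0, 0, 0]]' | python3 -m inch
```

```text
t: 24.72
tcp_pos: [0.5344, -0.0702, 0.068]
ee_rot: [0.72, 0.694, -0.002, 0.001]
wrist_force: [-2.1, -13.7, -1.2]
width: 0.0006
grasp_force: 7.3
```

To row units: 0.001 m is 0.02, 0.0005 m is 0.01.

```bash
echo '[[0.01, 0, 0, 0, 0], [0.02, 0, 0, 0, 0], [0.02, 0, 0, 0, 0]]' | python3 -m inch
```

```text
t: 24.97
tcp_pos: [0.5344, -0.0698, 0.068]
ee_rot: [0.72, 0.694, -0.002, 0.002]
wrist_force: [-2.7, -16.4, -0.8]
width: 0.0001
grasp_force: 8.6
```

To row units: 0.001 m is 0.02, 0.0005 m is 0.01.

```bash
echo '[[0.01, 0, 0, 0, 0], [0.02, 0, 0, 0, 0], [0.02, 0, 0, 0, 0]]' | python3 -m inch
```

```text
t: 25.22
tcp_pos: [0.5345, -0.0695, 0.068]
ee_rot: [0.72, 0.694, -0.002, 0.002]
wrist_force: [-3.4, -19.9, -1.5]
width: 0.0007
grasp_force: 9.8
```

The force passed 16 N on a steady slope of about 7–8 N/mm, so this is the buffer and the click was the drop before it. I'll back off and check that the guard stays.

```bash
echo '[[-0.04, 0, 0, 0, 0], [-0.1, 0, 0, 0, 0], [-0.16, 0, 0, 0, 0], [-0.22, 0, 0, 0, 0], [-0.28, 0, 0, 0, 0]]' | python3 -m inch
echo '[[-0.3, 0, 0, 0, 0], [-0.6, 0, 0, 0, 0], [-0.9, 0, 0, 0, 0], [-1.2, 0, 0, 0, 0], [-1.2, 0, 0, 0, 0]]' | python3 -m inch
echo '[[0, 0, -0.6, 0, 0], [0, 0, -1.2, 0, 0], [0, 0, -1.8, 0, 0], [0, 0, -2.4, 0, 0], [0, 0, -2.4, 0, 0]]' | python3 -m inch
python3 - <<'E'
from h import *
a=ctrl.snapshot('top'); cv2.imwrite('pics/top1.png',a)
c=cam('top'); o=cv2.imread('pics/top0.png')
# hood rear wall: white frame; print brightness-gradient along row 235 before/after
for im in (o,a):
    g=im[225:245,290:460].mean((0,2)); d=np.diff(g); k=np.argsort(-abs(d))[:8]; print(sorted((int(290+i),int(d[i])) for i in k))
st=ctrl.state();im=ctrl.snapshot('wrist');cv2.imwrite('pics/w9.png',im);print(st['tcp_pos'])
w=cam('wrist',st)
g=im[:,310:340].mean((1,2));d=np.diff(g);k=np.argsort(-abs(d[:300]))[:12];print(sorted((int(i),int(d[i]),round(p2w(w,325,i,.104)[1],4)) for i in k))
E
```

```text
t: 25.63
tcp_pos: [0.5345, -0.0789, 0.068]
ee_rot: [0.72, 0.694, 0.001, -0.0]
wrist_force: [-0.0, -0.6, -0.2]
width: 0.0005
grasp_force: 0.0
t: 26.05
tcp_pos: [0.5327, -0.1411, 0.0683]
ee_rot: [0.72, 0.694, 0.0, 0.001]
wrist_force: [-0.9, 0.2, -0.9]
width: 0.0005
grasp_force: 0.0
t: 26.47
tcp_pos: [0.5362, -0.1398, 0.1954]
ee_rot: [0.719, 0.694, 0.003, 0.005]
wrist_force: [1.1, -0.3, 1.3]
width: 0.0008
grasp_force: 0.0
[(320, 78), (334, -66), (337, 92), (367, -61), (368, -60), (370, 78), (448, -67), (449, -71)]
[(292, -36), (293, -59), (308, 27), (377, -40), (378, 34), (404, -28), (406, -52), (407, -62)]
[ 0.535  -0.1394  0.1923]
[(14, -18, np.float64(-0.0063)), (21, 14, np.float64(-0.0097)), (40, -15, np.float64(-0.0192)), (81, 23, np.float64(-0.0403)), (83, -31, np.float64(-0.0414)), (96, 31, np.float64(-0.0483)), (116, -37, np.float64(-0.0593)), (127, 21, np.float64(-0.0654)), (287, -16, np.float64(-0.1664)), (289, -20, np.float64(-0.1679)), (290, -75, np.float64(-0.1686)), (291, -35, np.float64(-0.1693))]
```

```bash
echo '[[0, 0, 0, 0, 0], [0, 0, 0, 0, 0], [0, 0, 0, 0, 0], [0, 0, 0, 0, 0], [0, 0, 0, 0, 0]]' | python3 -m inch >/dev/null
python3 - <<'E'
from h import *
st=ctrl.state();im=ctrl.snapshot('wrist');print(st['tcp_pos'],st['wrist_force'])
w=cam('wrist',st)
g=im[:,310:340].mean((1,2));d=np.diff(g);k=np.argsort(-abs(d[:280]))[:8];print(sorted((int(i),int(d[i]),round(p2w(w,325,i,.104)[1],4)) for i in k))
b,gg,r=[im[...,i].astype(int) for i in range(3)]
m=((gg>r+12)&(gg>b+8)&(gg<120)).astype(np.uint8);n,l,s,ce=cv2.connectedComponentsWithStats(m)
for i in range(1,n):
    if s[i,4]>400: print(s[i],ce[i],p2w(w,*ce[i],.054))
print(ctrl.job_done())
E
```

```text
[ 0.5317 -0.1393  0.187 ] [-0.4136  0.1268 -0.0896]
[(39, -15, np.float64(-0.0192)), (80, 18, np.float64(-0.0398)), (83, -24, np.float64(-0.0414)), (96, 27, np.float64(-0.0482)), (116, -38, np.float64(-0.0589)), (118, 18, np.float64(-0.06)), (126, -18, np.float64(-0.0644)), (128, 30, np.float64(-0.0655))]
[    0     0   212   344 66563] [ 97.2997 172.5356] [ 0.3696 -0.091   0.054 ]
[  445     0   195   344 53685] [540.7279 169.0977] [ 0.6846 -0.1003  0.054 ]
[  92  381   70   40 2523] [126.6048 400.935 ] [ 0.3564 -0.2828  0.054 ]
[311 382  32  39 513] [326.1365 411.2476] [ 0.525  -0.2992  0.054 ]
[ 492  382   91   59 4440] [534.1529 410.8099] [ 0.702 -0.305  0.054]
the job is handed in; nothing more can be done
None
```

The heat-sink board is released in the nest and the guard stays shut on its latch with the arm clear, so I handed the job in. My first grasp dragged the board about 8 mm on the bench, and the second pressed on it with about 66 N before it seated. The hood hid the board from my last check, so its final position rests on my check before the guard closed.

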